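# Fit the blue texture roller in its stand

## Task

Swing the roller stand's keeper (the bar with the red knob) fully open, take the texture roller with the blue ends out of the crate and lay it gently, not dropped, in the stand's two notches, and let go. Then swing the keeper fully closed again over its axle to lock it in. Leave everything else in the crate, and do not disturb the pots on the table.

Things in the scene. Friction and masses are not known exactly. Their poses are not given: they have to be found in the camera images.
- roller_blue: Texture roller, 190 mm long. Origin: its centre; y runs along it. Wood cylinder dia 38, y to +-45 mm; BLUE hexagonal cheeks 10 mm thick, 46 across flats, y 45 to 55; then steel axle stubs dia 16 out to y +-95. Same both ways round. 0.17 to 0.36 kg. Starts loose on the crate floor, centre 30.5 mm above the table, along the crate's x within 0.1 rad, 25 mm or more free beside its middle.
- crate: Open plank crate fixed to the table, 305 mm along its x, 345 along its y, 60 high, walls and floor 7.5 mm. Origin at the centre of its underside. Four rollers lie side by side in it, along its x axis, in any order, about 75 mm apart; two pale props lie at its +x end.
- stand: Roller stand fixed to the table: plywood base 120 mm (x) by 205 (y), 20 high, with two grey uprights, 14 mm thick, inner faces 61 mm either side of its middle along y, each ending in a V notch open upwards (45 degree flanks, mouth 46 mm wide, 87 mm above the table). Origin: on the table under the seat, axes as the seat's. Carries the keeper.
- stand_seat (a point): Where the roller's centre must end: on the axis of the seated roller, midway between the stand's uprights, 75 mm above the table. Its y axis runs along the seated roller. The V notches centre the axle stubs across; the cheeks have 6 mm play along y to each upright.
- keeper (a joint): Angle of the steel keeper bar (90 x 18 x 12 mm, 88 to 100 mm above the table), swinging level at the stand's +y end. 0 = closed stop: bar points along the seat's -x, 5 mm above the seated axle stub. pi/2 = open stop: points along the seat's +y. Opens clockwise from above. Starts at 0 to 0.35; stiff (about 1 N at the knob), stays where left.
- keeper_knob (a point): On the axis of the keeper's upright round red knob, 22 mm in diameter, 100 to 150 mm above the table. This point is 130 mm above the table, 80 mm from the hinge axis, and moves with the keeper.
- keeper_hinge (a point): On the keeper's vertical hinge axis, 130 mm above the table; from the seat it lies 35 mm along the seat's +x and 85 mm along its +y. The hinge boss ends 108 mm above the table.
- roller_orange: Texture roller like roller_blue in size and shape, but with orange hexagonal cheeks; a bystander that stays in the crate. Origin and axes as for roller_blue.
- roller_white: Texture roller like roller_blue in size and shape, but with white hexagonal cheeks; a bystander that stays in the crate. Origin and axes as for roller_blue.
- roller_green: Texture roller like roller_blue in size and shape, but with green hexagonal cheeks; a bystander that stays in the crate. Origin and axes as for roller_blue.
- prop0: Pale square kiln prop, 110 mm long along its y, 30 x 30 mm, lying at the crate's +x end; a bystander that stays in the crate. Origin at the centre of its underside.
- prop1: Pale square kiln prop, 110 mm long along its y, 30 x 30 mm, lying at the crate's +x end; a bystander that stays in the crate. Origin at the centre of its underside.
- blue_pot: Blue glazed cup, 80 mm across, 75 mm high, a bystander. Origin at the centre of its underside.
- vase: Corked terracotta bottle, 80 mm in diameter, 100 mm high, a bystander. Origin at the centre of its underside.
- grey_cup: Pale cup, 68 mm across, 80 mm high, a bystander. Origin at the centre of its underside.
- white_jar: White jar, 56 mm in diameter, 60 mm high, a bystander. Origin at the centre of its underside.
There are look-alikes about, which are no part of the job. Leave any turquoise look-alike of the roller_blue alone.

How it is judged:
By the outcome, as a careful person would: the job done as asked, in the order asked, and still so for the second after the job is handed in, with the robot touching nothing.
It also fails if it takes over 72 s, if anything falls off the work surface, if the arm or the gripper's body presses on something with over 40 N, if the wrist force passes 120 N, or if a joint passes its speed limit or range.

## Robot

A 6-joint arm with a two-finger parallel gripper is mounted at the origin on the work surface. World frame = base frame: x ahead of the robot, y to its left, z up, the work surface at z = 0. Lengths are in m, angles in rad, forces in N, time in s.
With the tool pointing down it reaches from about 0.275 to 0.875 m from the base axis. Payload 12.5 kg.
Tool frame: the origin (TCP) lies at the very end of the fingers, on their centre line; the grasp point (between the pads) lies 19 mm behind it; z points along the fingers, y is the line along which they close (so a half turn about z gives the same grasp; the last joint's range is limited). The gripper opens to 85 mm and grips with 20 to 120 N. Pads are 22 mm wide; open, the fingers measure 114 mm over their backs; the gripper's body (76 mm by 85 mm) begins 54 mm behind the grasp point. The pads swing forward as they close: fully open they stand 13 mm farther back than shut.
Start: joints at [-1.358, 0.351, 1.652, -0, 1.139, -0.085], TCP at [0.161, -0.526, 0.231] pointing down, gripper open.
Joint ranges: [-2.75, 2.75], [-0.79, 2.1], [0.01, 2.65], [-1.57, 4.71], [0.07, 3.14], [-2.87, 2.87]. Speed limits (rad/s): [2.22, 2.22, 2.79, 3.14, 3.14, 3.14].

## Interface

Orientations are given as a 3x3 rotation matrix whose columns are the frame's x, y, z axes.
In Python, from bench import manip gives the robot as it stands. Calls block until the motion is done:
- manip.move_ptp(position, orientation): joint-space move of the TCP to a pose.
- manip.move_l(position, attitude=None, max_speed=0.15): straight line of the TCP; attitude=None keeps the orientation; max_speed is the mean speed in m/s.
- manip.move_j(angles): joint-space move.
- manip.set_gripper(opening, effort=None): opening from 0.0 (shut) to 1.0 (fully open); effort is the grip in N (None keeps the last); returns when the fingers have stopped.
- manip.dwell(seconds).
- manip.inverse_kinematics(position, orientation): joint angles nearest the present ones, or None.
- manip.grab_frame(name): name is "scene" or "top"; returns (picture, depth): 420x560x3 uint8, red, green, blue; 420x560 float32, m along the optical axis (not along the pixel's ray), 0 where there is no reading.
- manip.get_calibration(name): a dict with "camera_matrix" (3x3 intrinsics, pixels), "R" (3x3) and "t" (3): a world point X has camera coordinates R X + t. Camera axes: x right, y down, z forward; pixel columns grow to the right and rows downward; lengths in m; the calibration is good to about 2 mm. A picture is of the moment at which its call begins. get_calibration takes no time and is no camera call.
A pose or a line that the arm cannot do raises manip.Unreachable and nothing moves.
- manip.sign_off(): hands the job in; it is judged then, once.
Trained networks look in the newest picture that a camera, given by its name, has taken for a name from the list of things; names that differ only in an ending like _2 or _b are one class to them, and where a whole thing is asked for, a point or a joint stands for the part that bears it (a point fixed in the world has none). Each returns a list of dicts, best first, with "confidence" (0 to 1); they miss things now and then, are a little off and sometimes report something else, mostly with a low value. They report only what shows in the picture. A call takes as long as a camera call. They do not tell look-alikes from the thing itself.
- manip.look_for(camera, name): "at" ([x, y, z] in m, in world coordinates, good to about 4 mm: the middle of the surface that is visible of it).
Readings, each from a call of its own:
- manip.current_time(): time.
- manip.current_qpos(): joint angles.
- manip.current_joint_vel(): joint speeds.
- manip.current_joint_torque(): joint torques, N m.
- manip.current_ee_pos(): TCP position.
- manip.current_tcp_rot(): TCP orientation.
- manip.current_force(): force on the tool from outside, world axes, zero at the start.
- manip.current_ft_torque(): the same for the moment, N m.
- manip.current_grip_width(): opening from 0.0 (shut) to 1.0 (fully open).
- manip.current_grip_force(): force on a finger pad.
Only numpy, scipy, OpenCV 4.12 (cv2) and the standard library are available. Lean on these libraries where they do the work, as an engineer would, in place of code of your own. Each camera call takes 0.05 s, during which the arm holds its last target. There are 200 camera calls.

## Working session

There is one attempt and no reset: what is moved stays moved. The work goes in short steps, each a Python script; the robot and the scene stay as the last script left them, time stands still between calls to the robot, and variables do not carry over. Pictures are saved under pics/ and viewed, at most 10 in all, crops included, and the job is handed in when it is done.

```bash
mkdir -p pics; python3 - <<'E'
from bench import manip
import cv2, numpy as np
for c in ("scene","top"):
    p,d=manip.grab_frame(c); cv2.imwrite(f"pics/{c}0.png",p[:,:,::-1])
    k=manip.get_calibration(c); print(c,k["camera_matrix"].tolist(),np.round(k["R"],3).tolist(),np.round(k["t"],3).tolist())
    for n in ["roller_blue","crate","stand","keeper","keeper_knob","keeper_hinge","roller_orange","roller_white","roller_green","blue_pot","vase","grey_cup","white_jar"]:
        print(n,[(np.round(r["at"],3).tolist(),round(r["confidence"],2)) for r in manip.look_for(c,n)[:3]])
print(manip.current_time(), manip.current_tcp_rot().round(3) if hasattr(manip.current_tcp_rot(),'round') else manip.current_tcp_rot())
E
```

```text
scene [[536.448559164565, 0.0, 285.5207791722448], [0.0, 536.448559164565, 203.63163018371515], [0.0, 0.0, 1.0]] [[-0.455, 0.89, 0.006], [0.746, 0.385, -0.543], [-0.486, -0.243, -0.839]] [0.134, -0.34, 2.125]
roller_blue [([0.492, -0.139, 0.04], 0.79), ([0.313, 0.207, 0.033], 0.76), ([0.208, -0.319, 0.037], 0.61)]
crate [([0.525, -0.257, 0.008], 0.58), ([0.747, 0.061, 0.044], 0.57), ([0.501, 0.116, 0.103], 0.43)]
stand [([0.51, 0.192, 0.022], 0.82)]
keeper [([0.502, 0.12, 0.112], 0.47)]
keeper_knob [([0.501, 0.111, 0.104], 0.62)]
keeper_hinge [([0.509, 0.119, 0.11], 0.62), ([0.512, -0.358, 0.04], 0.2)]
roller_orange [([0.503, -0.282, 0.043], 0.75), ([0.508, 0.189, 0.018], 0.28)]
roller_white [([0.495, -0.14, 0.042], 0.57), ([0.513, -0.358, 0.04], 0.56)]
roller_green [([0.486, -0.205, 0.044], 0.6)]
blue_pot [([0.746, 0.062, 0.043], 0.86), ([0.485, -0.205, 0.042], 0.3)]
vase [([0.77, 0.221, 0.068], 0.78), ([0.748, 0.062, 0.044], 0.63), ([0.504, 0.118, 0.108], 0.3)]
grey_cup [([0.536, 0.488, 0.048], 0.91)]
white_jar [([0.378, 0.485, 0.057], 0.76), ([0.62, -0.139, 0.04], 0.19)]
top [[464
[... 396 characters left out ...]
2, 0.119, 0.098], 0.52)]
keeper_knob [([0.499, 0.117, 0.101], 0.8), ([0.546, 0.501, 0.046], 0.59)]
keeper_hinge [([0.502, 0.114, 0.1], 0.64), ([0.546, 0.5, 0.046], 0.29), ([0.514, -0.256, 0.006], 0.19)]
roller_orange [([0.487, -0.281, 0.046], 0.65)]
roller_white [([0.506, -0.362, 0.042], 0.8), ([0.552, 0.498, 0.049], 0.25)]
roller_green [([0.477, -0.209, 0.045], 0.86)]
blue_pot [([0.767, 0.071, 0.029], 0.57), ([0.625, -0.143, 0.037], 0.16)]
vase [([0.743, 0.207, 0.068], 0.71)]
grey_cup [([0.549, 0.5, 0.046], 0.82), ([0.506, 0.114, 0.099], 0.18)]
white_jar [([0.37, 0.478, 0.058], 0.81), ([0.741, 0.208, 0.066], 0.53)]
1.4 [[ 0.956  0.293 -0.   ]
 [ 0.293 -0.956  0.   ]
 [-0.    -0.    -1.   ]]
```

View pics/top0.png

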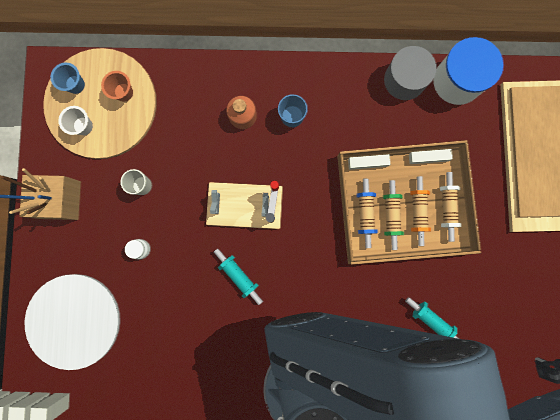

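View pics/scene0.png

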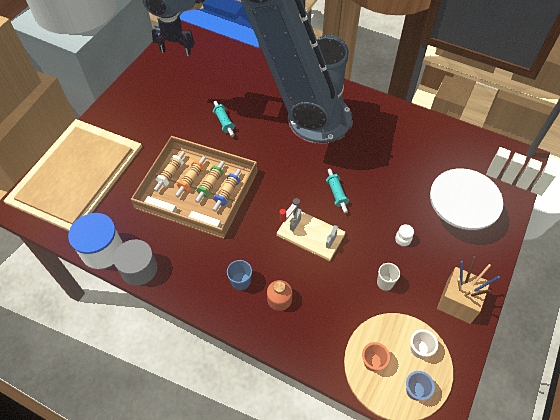

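The blue roller is the crate's leftmost in the top view (367,213), next to green. The turquoise look-alikes are outside the crate at (238,277) and (432,318). The stand is at (245,205), with the keeper on its right end and the knob at (275,185), so seat +y is about world −y. I'll measure these with point clouds next.

```bash
cat > h.py <<'E'
from bench import manip
import cv2, numpy as np
def cloud(c):
    p,d=manip.grab_frame(c); k=manip.get_calibration(c); K=k["camera_matrix"]; R=np.array(k["R"]); t=np.array(k["t"])
    v,u=np.indices(d.shape); X=np.stack([(u-K[0][2])*d/K[0][0],(v-K[1][2])*d/K[1][1],d],-1)
    W=(X-t)@R; W[d==0]=np.nan
    return p,W
def box(W,x0,x1,y0,y1,z0,z1):
    return (W[...,0]>x0)&(W[...,0]<x1)&(W[...,1]>y0)&(W[...,1]<y1)&(W[...,2]>z0)&(W[...,2]<z1)
def down(yaw):  # tool y (closing line) along yaw
    y=np.array([np.cos(yaw),np.sin(yaw),0]); z=np.array([0,0,-1.]); return np.column_stack([np.cross(y,z),y,z])
E
python3 - <<'E'
from h import *
for c in ("top","scene"):
    p,W=cloud(c); hsv=cv2.cvtColor(p,cv2.COLOR_RGB2HSV); H,S,V=[hsv[...,i].astype(int) for i in range(3)]
    m=box(W,.38,.62,.05,.33,.012,.028); r=cv2.minAreaRect(W[m][:,:2].astype(np.float32)*1000); print(c,"base",r,np.median(W[m][:,2]))
    m=box(W,.38,.62,.05,.33,.055,.095); P=W[m]
    for nm,s in (("up+",P[:,1]>.2),("up-",P[:,1]<.2)):
        print(nm,s.sum(),P[s].mean(0).round(4),np.percentile(P[s],[3,97],axis=0).round(3).tolist())
    m=box(W,.38,.65,.02,.33,.1,.17)&(S>150)&((H<8)|(H>172)); P=W[m]; print("red",m.sum(),np.nanmedian(P,0).round(4),P.min(0).round(3),P.max(0).round(3))
    m=box(W,.38,.65,.02,.33,.09,.115)&~m; P=W[m]; print("bar",len(P),cv2.minAreaRect(P[:,:2].astype(np.float32)*1000))
    m=box(W,.38,.62,-.19,-.09,.02,.07)&(S>130)&(H>100)&(H<125); P=W[m]
    for nm,s in (("far",P[:,0]>.49),("near",P[:,0]<.49)): print("blue",nm,s.sum(),P[s].mean(0).round(4),P[s].max(0).round(3),P[s].min(0).round(3))
    m=box(W,.42,.56,-.175,-.1,.038,.06); P=W[m]; print("blue top band",cv2.minAreaRect(P[:,:2].astype(np.float32)*1000),len(P), P[:,2].max())
    m=box(W,.3,.7,-.47,-.03,.053,.068); P=W[m]; print("crate rim",cv2.minAreaRect(P[:,:2].astype(np.float32)*1000),len(P))
E
```

```text
top base ((496.16131591796875, 194.73043823242188), (205.12652587890625, 120.3506088256836), 88.37081909179688) 0.01982354512724672
up+ 151 [0.4984 0.2689 0.0754] [[0.469, 0.262, 0.059], [0.527, 0.276, 0.088]]
up- 145 [0.4933 0.1324 0.0777] [[0.463, 0.112, 0.064], [0.523, 0.141, 0.094]]
red 70 [0.5363 0.1075 0.1492] [0.527 0.098 0.111] [0.547 0.118 0.157]
bar 239 ((495.2237854003906, 188.62060546875), (169.84803771972656, 84.47541046142578), 85.19197845458984)
blue far 69 [ 0.5313 -0.1389  0.0482] [ 0.537 -0.115  0.06 ] [ 0.526 -0.165  0.033]
blue near 64 [ 0.431  -0.1413  0.0484] [ 0.435 -0.12   0.058] [ 0.426 -0.168  0.025]
blue top band ((490.531005859375, -141.03787231445312), (139.01300048828125, 46.739437103271484), 3.494797706604004) 578 0.059664570613233166
crate rim ((513.1932983398438, -251.42645263671875), (305.3332214355469, 346.97198486328125), 6.415655136108398) 1694
scene base ((482.9512634277344, 190.65289306640625), (240.45632934570312, 203.34921264648438), 80.22224426269531) 0.019935335038653645
up+ 101 [0.5003 0.275  0.0737] [[0.469, 0.267, 0.056], [0.528, 0.281, 0.09]]
up- 129 [0.4932 0.1363 0.0759] [[0.462, 0.121, 0.056], [0.525, 0.146, 0.094]]
red 79 [0.5433 0.1146 0.1383] [0.529 0.102 0.102] [0.551 0.124 0.157]
bar 134 ((485.806640625, 187.9393310546875), (100.40158081054688, 167.09222412109375), 7.795326232910156)
blue far 46 [ 0.5332 -0.1342  0.0434] [ 0.54  -0.111  0.057] [ 0.524 -0.159  0.021]
blue near 36 [ 0.4326 -0.1351  0.0465] [ 0.442 -0.116  0.056] [ 0.426 -0.161  0.033]
blue top band ((492.287109375, -138.3673095703125), (133.45460510253906, 45.54802322387695), 0.20094619691371918) 302 0.05961679322339848
crate rim ((513.3560180664062, -246.45382690429688), (312.1902770996094, 347.9355163574219), 6.297216892242432) 923
```

```bash
cat >> h.py <<'E'
SEAT=np.array([.4965,.197]); A0=-.030   # A0: world angle of the closed bar direction (seat -x)
SX=-np.array([np.cos(A0),np.sin(A0)]); SY=np.array([np.sin(A0),-np.cos(A0)])
HINGE=SEAT+.035*SX+.085*SY
def knob(th,z,r=.08):
    a=A0-th; return [*(HINGE+r*np.array([np.cos(a),np.sin(a)])),z], a+np.pi/2
def best(pos,yaw):   # of the two equal grasps take the one with the last joint nearest mid range
    o=[]
    for k in (0,np.pi):
        q=manip.inverse_kinematics(pos,down(yaw+k))
        if q is not None: o.append((abs(q[5]),k,q))
    return min(o,key=lambda e:e[0])
E
python3 - <<'E'
from h import *
print(HINGE,SX,SY)
for th in (0,.8,1.6):
    p,y=knob(th,.108); print(np.round(p,3),[np.round(manip.inverse_kinematics(p,down(y+k)),2).tolist() if manip.inverse_kinematics(p,down(y+k)) is not None else None for k in (0,np.pi)])
manip.set_gripper(.6,20)
p,y=knob(0.01,.2); k=best(p,y)[1]
manip.move_ptp(p,down(y+k)); 
f0=np.array(manip.current_force()); print(f0, manip.current_time())
for c in ("top","scene"):
    pic,W=cloud(c); cv2.imwrite(f"pics/{c}1.png",pic[:,:,::-1])
    m=box(W,.45,.63,.0,.22,.19,.25); P=W[m]; print(c,len(P),np.nanmean(P,0).round(4),np.percentile(P,[2,98],axis=0).round(3).tolist())
a=cv2.imread("pics/scene1.png")[140:300,200:400]; cv2.imwrite("pics/s1c.png",cv2.resize(a,None,fx=4,fy=3.7))
E
```

```text
[0.45896613 0.11308809] [-0.99955003  0.0299955 ] [-0.0299955  -0.99955003]
[0.539 0.111 0.108] [[0.12, 0.51, 1.76, -0.0, 0.88, -1.42], [0.12, 0.51, 1.76, -0.0, 0.88, 1.72]]
[0.513 0.054 0.108] [[0.01, 0.46, 1.85, -0.0, 0.84, -0.73], [0.01, 0.46, 1.85, -0.0, 0.84, 2.42]]
[0.454 0.033 0.108] [[-0.03, 0.37, 2.0, -0.0, 0.78, 0.03], None]
[-0.75279773 -0.50758227 -0.57817781] 4.55
top 4 [0.526  0.0749 0.2305] [[0.524, 0.068, 0.21], [0.527, 0.079, 0.25]]
scene 96 [0.5435 0.1076 0.2286] [[0.529, 0.067, 0.206], [0.552, 0.151, 0.25]]
```

View pics/s1c.png

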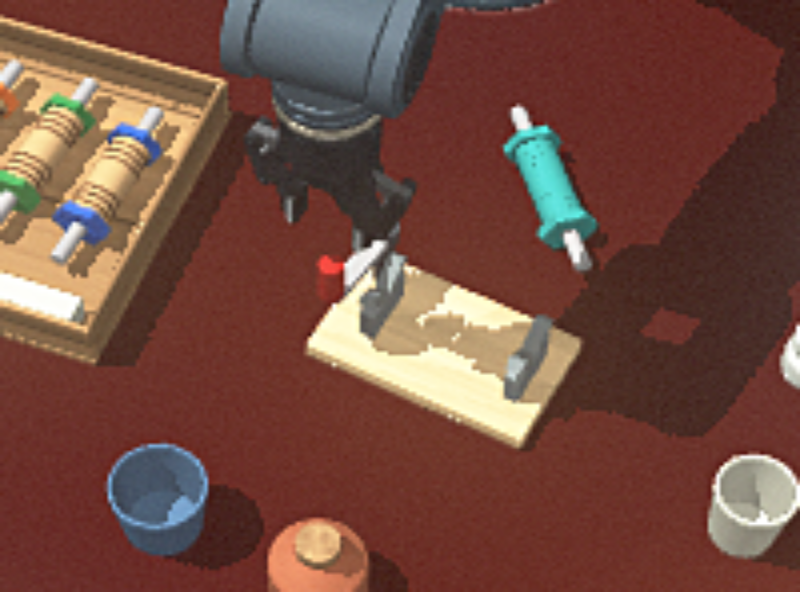

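The crop shows the open fingers hovering above and around the red knob (330,275). The keeper is near closed and both uprights are clear. I'll descend and swing it open.

```bash
cat >> h.py <<'E'
def swing(ths,z=.108,F=8):
    f0=np.array(manip.current_force())
    for th in ths:
        p,y=knob(th,z); manip.move_l(p,down(y),max_speed=.12)
        f=np.array(manip.current_force())-f0
        if th>1.5 or th<.08: print(round(th,2),f.round(1))
        if (th>1.5 or th<.08) and np.linalg.norm(f[:2])>F: break
E
python3 - <<'E'
from h import *
p,y=knob(.01,.108); manip.move_l(p,down(y)); print(np.array(manip.current_force()).round(1))
manip.set_gripper(.36,20); print(manip.current_grip_width(),np.array(manip.current_force()).round(1))
swing([.25,.5,.75,1.0,1.25,1.5,1.58,1.62,1.66,1.70])
print(manip.current_ee_pos(),manip.current_grip_width(),manip.current_time())
p,y=knob(1.56,.108); manip.move_l(p,down(y)); manip.set_gripper(.6)
p,y=knob(1.56,.22);manip.move_l(p,down(y),max_speed=.2)
pic,W=cloud("scene"); cv2.imwrite("pics/scene2.png",pic[:,:,::-1]); print(manip.current_time())
a=cv2.imread("pics/scene2.png")[140:300,200:400]; cv2.imwrite("pics/s2c.png",cv2.resize(a,None,fx=4,fy=3.7))
E
```

```text
[0.6 0.9 0.2]
0.36344909947860354 [-0.3 -0.1 -0.4]
1.58 [-0.2  0.4 -0.2]
1.62 [-0.1  0.5 -0.3]
1.66 [ 9.3  1.3 -4.3]
[0.45166596 0.03369384 0.10847616] 0.35836790559364656 8.8917
10.2333
```

View pics/s2c.png

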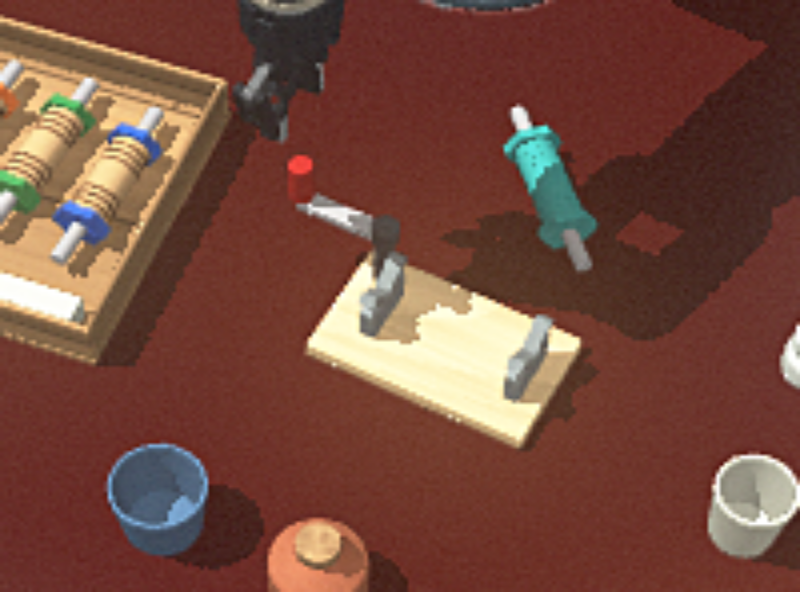

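The keeper is fully open: bar along seat +y, knob at (300,178) in the crop, and the stop was felt at 9 N. Next I'll grasp the blue roller.

```bash
python3 - <<'E'
from h import *
C=[.482,-.138]; yaw=.018-np.pi/2
k=best([*C,.15],yaw)[1]; print(best([*C,.15],yaw)); R=down(yaw+k)
manip.set_gripper(.65,40)
manip.move_ptp([*C,.14],R)
f0=np.array(manip.current_force())
manip.move_l([*C,.05],R)
print((np.array(manip.current_force())-f0).round(1))
manip.move_l([*C,.0125],R,max_speed=.06)
print((np.array(manip.current_force())-f0).round(1))
manip.set_gripper(0,40)
f=np.array(manip.current_force())-f0; print(f.round(1),manip.current_grip_width(),manip.current_grip_force())
E
```

```text
(np.float64(1.1810686471581509), 0, array([-3.71727680e-01,  3.69685273e-01,  1.85366839e+00, -4.44089210e-16,
        9.18238990e-01,  1.18106865e+00]))
[ 0.2 -0.5  0.3]
[-3.1  0.5 11.4]
[-0.2 -0.1  7.1] 0.4342241090955366 39.18670177459717
```

```bash
python3 - <<'E'
from h import *
p=np.array(manip.current_ee_pos()); p[2]=.04; manip.move_l(p,max_speed=.06)
print(np.array(manip.current_force()).round(1),manip.current_grip_width(),manip.current_grip_force())
p[2]=.19; manip.move_l(p,max_speed=.15); 
print(np.array(manip.current_force()).round(1),np.array(manip.current_ft_torque()).round(3),manip.current_ee_pos(),manip.current_time())
pic,W=cloud("scene"); cv2.imwrite("pics/scene3.png",pic[:,:,::-1])
hsv=cv2.cvtColor(pic,cv2.COLOR_RGB2HSV); H,S,V=[hsv[...,i].astype(int) for i in range(3)]
m=box(W,.35,.62,-.25,-.05,.12,.26)&(S>130)&(H>100)&(H<125); P=W[m]
for s in (P[:,0]>.482,P[:,0]<.482): print(s.sum(),P[s].mean(0).round(4),P[s].min(0).round(3),P[s].max(0).round(3))
a=cv2.imread("pics/scene3.png")[80:280,100:320]; cv2.imwrite("pics/s3c.png",cv2.resize(a,None,fx=3.5,fy=3))
E
```

```text
[-0.3 -0.2 -2.3] 0.42835893554938165 40.05561947822571
[ 0.5 -0.1 -2.6] [ 0.036  0.022 -0.042] [ 0.48167648 -0.13797399  0.18912583] 15.1417
61 [ 0.5335 -0.1302  0.2177] [ 0.525 -0.155  0.185] [ 0.54  -0.108  0.236]
1 [ 0.4303 -0.121   0.2309] [ 0.43  -0.121  0.231] [ 0.43  -0.121  0.231]
```

View pics/s3c.png

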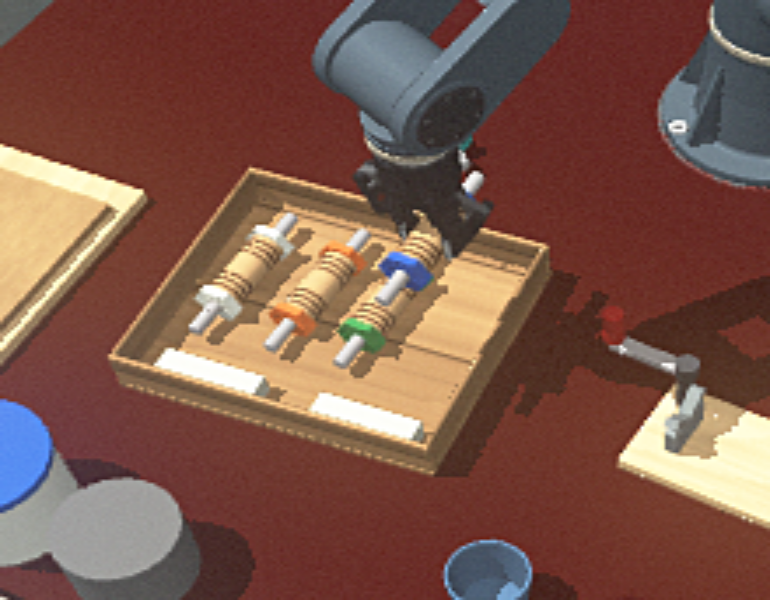

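The roller is held level, with its blue cheek at (405,270) in the crop, and the others are still in the crate. I'll carry it to hover over the seat and look again.

```bash
python3 - <<'E'
from h import *
b=best([*SEAT,.19],A0); print(b); R=down(A0+b[1])
manip.move_ptp([*SEAT,.19],R)
manip.move_l([*SEAT,.10],R)
print(manip.current_ee_pos(),np.array(manip.current_force()).round(1),manip.current_time())
for c in ("scene","top"):
    pic,W=cloud(c); cv2.imwrite(f"pics/{c}4.png",pic[:,:,::-1])
    hsv=cv2.cvtColor(pic,cv2.COLOR_RGB2HSV); H,S,V=[hsv[...,i].astype(int) for i in range(3)]
    m=box(W,.4,.6,.1,.3,.09,.16)&(S>130)&(H>100)&(H<125); P=W[m]
    for s in (P[:,1]>.197,P[:,1]<.197):
        if s.sum(): print(c,"cheek",s.sum(),P[s].mean(0).round(4),np.percentile(P[s],[3,97],axis=0).round(3).tolist())
    g=box(W,.44,.56,.1,.3,.06,.089)&(S<70); P=W[g]
    for s in (P[:,1]>.197,P[:,1]<.197):
        if s.sum(): print(c,"upright",s.sum(),P[s].mean(0).round(4),np.percentile(P[s],[3,97],axis=0).round(3).tolist())
a=cv2.imread("pics/scene4.png")[170:270,255:365]; cv2.imwrite("pics/s4c.png",cv2.resize(a,None,fx=6.5,fy=6))
E
```

```text
(np.float64(0.32056146583918155), 0, array([ 2.90561466e-01,  3.69940455e-01,  1.73560937e+00, -4.44089210e-16,
        1.03604283e+00,  3.20561466e-01]))
[0.49711506 0.19685612 0.10074301] [-0.  -0.5 -2.5] 17.2083
scene cheek 39 [0.5052 0.2499 0.1339] [[0.479, 0.246, 0.111], [0.522, 0.254, 0.147]]
scene cheek 45 [0.5056 0.1491 0.1357] [[0.484, 0.144, 0.119], [0.522, 0.155, 0.148]]
scene upright 67 [0.5059 0.2747 0.0738] [[0.482, 0.267, 0.061], [0.528, 0.281, 0.086]]
scene upright 38 [0.5118 0.1391 0.0746] [[0.494, 0.131, 0.06], [0.525, 0.147, 0.087]]
top upright 50 [0.5012 0.1314 0.0788] [[0.472, 0.127, 0.064], [0.524, 0.138, 0.087]]
```

View pics/s4c.png

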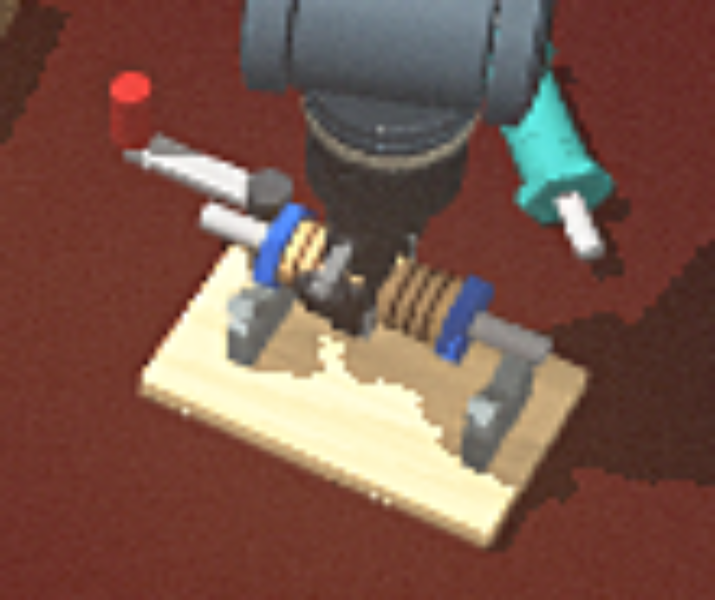

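Measured in the same scene view, the cheeks' midpoint is at y=.1998 and the uprights' at .2065. The seat is therefore about 6.5 mm further toward +y than the base centre, so I'll shift there and lower under force watch.

```bash
sed -i 's/SEAT=np.array(\[.4965,.197\])/SEAT=np.array([.4965,.2034])/' h.py; python3 - <<'E'
from h import *
R=down(A0); f0=np.array(manip.current_force())
manip.move_l([*SEAT,.10],R,max_speed=.05)
manip.move_l([*SEAT,.068],R,max_speed=.06); print((np.array(manip.current_force())-f0).round(1))
z=.064
while z>.049:
    manip.move_l([*SEAT,z],R,max_speed=.03); f=np.array(manip.current_force())-f0
    print(round(z,4),f.round(1),np.array(manip.current_ft_torque()).round(2))
    if np.linalg.norm(f)>5: break
    z-=.0015
print(manip.current_ee_pos(),manip.current_time())
pic,W=cloud("scene"); cv2.imwrite("pics/scene5.png",pic[:,:,::-1])
hsv=cv2.cvtColor(pic,cv2.COLOR_RGB2HSV); H,S,V=[hsv[...,i].astype(int) for i in range(3)]
m=box(W,.4,.6,.1,.3,.05,.16)&(S>130)&(H>100)&(H<125); P=W[m]
for s in (P[:,1]>.203,P[:,1]<.203):print("cheek",s.sum(),P[s].mean(0).round(4),np.percentile(P[s],[3,97],axis=0).round(3).tolist())
a=cv2.imread("pics/scene5.png")[170:270,255:365]; cv2.imwrite("pics/s5c.png",cv2.resize(a,None,fx=6.5,fy=6))
E
```

```text
[-1.2 -0.2  0.8]
0.064 [-0.3 -0.1  0.6] [-0.04 -0.   -0.  ]
0.0625 [0.2 0.1 1.3] [-0.06 -0.04 -0.05]
0.061 [-0.3 -1.2  0.5] [0.   0.02 0.02]
0.0595 [-0.7 -0.4  0.7] [-0.02 -0.01  0.04]
0.058 [-0.2 -0.1  3.4] [-0.04 -0.09 -0.27]
0.0565 [-1.   0.1 13.3] [-0.23  0.21 -0.75]
[0.49736765 0.20359324 0.05756239] 19.8
cheek 42 [0.5061 0.2568 0.0911] [[0.486, 0.252, 0.074], [0.524, 0.261, 0.103]]
cheek 45 [0.5047 0.1563 0.0921] [[0.482, 0.151, 0.074], [0.523, 0.161, 0.103]]
```

View pics/s5c.png

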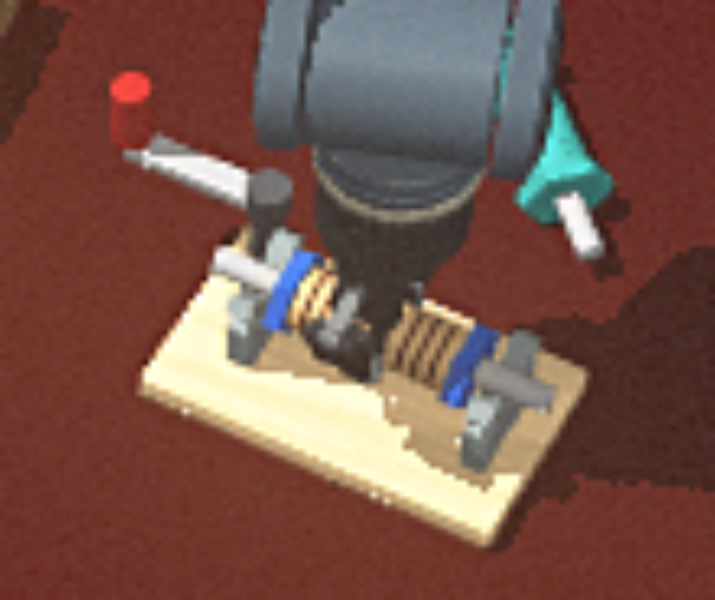

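The roller is seated: both stubs lie in the notches, the cheeks are between the uprights, and contact was at the expected height. I'll release it and then close the keeper.

```bash
python3 - <<'E'
from h import *
R=down(A0)
manip.set_gripper(.5,20); manip.set_gripper(.65)
manip.move_l([*SEAT,.10],R,max_speed=.08); manip.move_l([*SEAT,.2],R,max_speed=.15)
p,y=knob(1.56,.2); manip.move_ptp(p,down(y))
pic,W=cloud("scene"); cv2.imwrite("pics/scene6.png",pic[:,:,::-1])
hsv=cv2.cvtColor(pic,cv2.COLOR_RGB2HSV); H,S,V=[hsv[...,i].astype(int) for i in range(3)]
m=box(W,.4,.6,-.02,.12,.1,.17)&(S>150)&((H<8)|(H>172)); P=W[m]; print("knob",len(P),P.mean(0).round(4),P.min(0).round(3),P.max(0).round(3), p)
m=box(W,.4,.6,.1,.3,.05,.16)&(S>130)&(H>100)&(H<125); P=W[m]
for s in (P[:,1]>.203,P[:,1]<.203):print("cheek",s.sum(),P[s].mean(0).round(4),np.percentile(P[s],[3,97],axis=0).round(3).tolist())
f0=np.array(manip.current_force())
p,y=knob(1.56,.15); manip.move_l(p,down(y))
p,y=knob(1.56,.108); manip.move_l(p,down(y),max_speed=.06); print((np.array(manip.current_force())-f0).round(1))
manip.set_gripper(.36,20); print(manip.current_grip_width(),(np.array(manip.current_force())-f0).round(1))
swing([1.3,1.05,.8,.55,.3,.12,.04,0,-.03,-.06,-.09,-.12])
print(manip.current_ee_pos(),manip.current_time())
E
```

```text
knob 81 [0.4607 0.0447 0.1339] [0.445 0.03  0.102] [0.471 0.054 0.155] [np.float64(0.4574299318694379), np.float64(0.039502840427680125), 0.2]
cheek 46 [0.505  0.2567 0.0909] [[0.481, 0.252, 0.072], [0.525, 0.261, 0.104]]
cheek 43 [0.5039 0.1562 0.0915] [[0.479, 0.151, 0.076], [0.521, 0.161, 0.103]]
[0.1 0.7 1.2]
0.358834230073969 [-0.9  0.9  0.6]
0.04 [ 0.9 -0.7  0.7]
0 [ 0.4 -0.7  0.5]
-0.03 [0.1 0.  0.3]
-0.06 [ 0.5 -0.8 -0.3]
-0.09 [ -1.1 -12.5   2. ]
[0.53856848 0.12272705 0.10793409] 27.9167
```

Closed stop felt. I'll back off, retreat and check before handing in.

```bash
python3 - <<'E'
from h import *
p,y=knob(-.03,.108); manip.move_l(p,down(y),max_speed=.05); manip.set_gripper(.6)
p=np.array(manip.current_ee_pos()); p[2]=.22; manip.move_l(p)
manip.move_ptp([.30,-.30,.30],down(-np.pi/2))
for c in ("top","scene"):
    pic,W=cloud(c); cv2.imwrite(f"pics/{c}7.png",pic[:,:,::-1])
    hsv=cv2.cvtColor(pic,cv2.COLOR_RGB2HSV); H,S,V=[hsv[...,i].astype(int) for i in range(3)]
    m=box(W,.4,.6,-.02,.2,.12,.17)&(S>150)&((H<8)|(H>172)); print(c,"knob",W[m].mean(0).round(4),knob(0,.13)[0])
    m=box(W,.4,.6,.1,.3,.05,.16)&(S>130)&(H>100)&(H<125); P=W[m]
    for s in (P[:,1]>.203,P[:,1]<.203):print("cheek",P[s].mean(0).round(4))
a=np.hstack([cv2.resize(cv2.imread(f"pics/{n}7.png")[r0:r0+110,c0:c0+100],None,fx=4,fy=4,interpolation=2) for n,r0,c0 in (("top",150,195),("scene",170,260))]); cv2.imwrite("pics/f7.png",a); print(manip.current_time())
E
```

```text
top knob [0.5372 0.1149 0.1467] [np.float64(0.5389301340014924), np.float64(0.11708844962222374), 0.13]
cheek [0.4963 0.2512 0.0927]
cheek [0.4937 0.1503 0.0919]
scene knob [0.5432 0.1214 0.1415] [np.float64(0.5389301340014924), np.float64(0.11708844962222374), 0.13]
cheek [0.5053 0.2568 0.0903]
cheek [0.5016 0.1562 0.0925]
31.3333
```

View pics/f7.png

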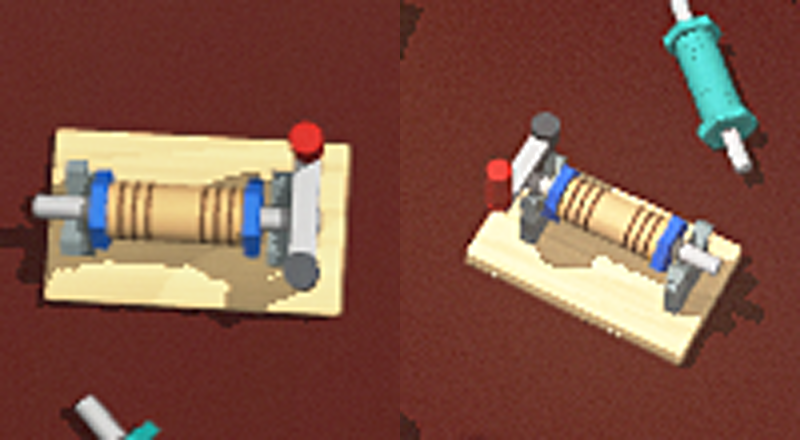

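View pics/scene7.png

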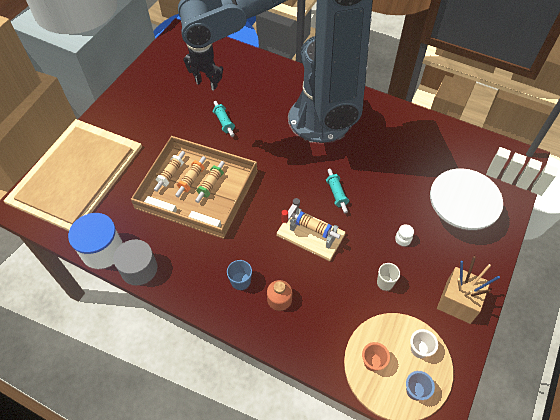

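The roller sits in both notches and the keeper bar lies closed over its stub (top crop, around (305,210)). The other rollers, props and pots haven't moved, and the robot is clear.

```bash
python3 -c "
from bench import manip
print(manip.sign_off())"
```

```text
the job is handed in; nothing more can be done
None
```

The blue roller is seated in the stand's two notches with the keeper swung closed over its axle. The other rollers, props and pots look undisturbed in the last picture, and I handed the job in at about 31 s of the 72 s.

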